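# Check the surface thermometer on the kitchen checker

## Robot

A 6-joint arm with a two-finger parallel gripper is mounted at the origin on the work surface. World frame = base frame: x ahead of the robot, y to its left, z up, the work surface at z = 0. Lengths are in m, angles in degrees, forces in N, time in s.
With the tool pointing down it reaches from about 0.4 to 0.825 m from the base axis. Payload 7 kg.
Tool frame: the origin (TCP) lies midway between the tips of the shut fingers; the grasp point (between the pads) lies 19 mm behind it (r.grasp_offset is the distance from the TCP to the grasp point, in m); z points along the fingers, x is the direction in which the jaws open and shut, and the axes are right-handed (so a half turn about z gives the same grasp; the last joint's range is limited). The gripper opens to 88 mm and grips with 3 to 60 N. Pads are 19 mm wide; open, the fingers measure 130 mm over their backs; the gripper's body (78 mm by 193 mm) begins 47 mm behind the grasp point.
Start: joints at [82.855, 20.546, 0.682, 0, -70.136, -16.507], TCP at [0.271, 0.618, 0.227] pointing down, gripper open.
Joint ranges: [-176.03, 176.03], [-82.01, 121.73], [-58.28, 71.71], [-173.87, 95.51], [-174.79, -0.11], [-173.66, 173.66]. Speed limits (degrees/s): [136.94, 136.94, 172.46, 180, 180, 180].

## Interface

Orientations are given as [roll, pitch, yaw] about the fixed x, y, z axes, in that order (R = Rz(yaw) Ry(pitch) Rx(roll)).
In Python, from plant import r gives the robot as it stands.
- The arm moves only by the tool step_arm, never from a script. Its argument "deltas" is a list of rows, each a list of 7 numbers: the turn, a rotation vector about the tool's x, y, z in rad, then the shift along the tool's x, y, z in mm, then the opening, from -1 (shut) to 1 (fully open), so that 0 is half open. In form: [[ax, ay, az, x, y, z, grip], ...]. A call has 1 to 10 rows; each row shifts and turns the pose as measured when the row begins, along the tool's axes as they then stand; what a row does not reach is not made up. A row lasts 1/10 s, in which the tool goes at most 50 mm and 8.59 degrees, less where a joint would pass 70% of its speed; a pose out of reach is approached as far as the arm can. A call with a gripper value outside its range is refused whole. The fingers move at their own pace and stop on an object; "squeeze" is the grip in N (left out, the last holds). Time passes only in rows, so rows that do not move let the fingers close. It gives the time, the measured TCP pose, the force and the opening at its end, in the units of the state.
- r.get_state(): the state, without advancing time (a new reading comes with each control period).
- r.capture(name): name is "scene" or "top" or "wrist"; returns the picture (400x640x3 uint8, red, green, blue); there is no depth.
- r.camera_info(name): a dict with "vertical_fov" (degrees; the focal length in pixels is half the picture's height over the tangent of half this angle, whatever the lens; pixels are square), "cx", "cy" (the principal point, pixels), "k1" (the pictures are not rectified: a ray, as slopes to the right and down, at radius r is drawn at 1 + k1 r^2 times it, then the intrinsics apply), "view" (4x4, takes a point from world to camera coordinates). Camera axes: x right, y down, z forward; pixel columns grow to the right and rows downward; lengths in m; the calibration is good to about 2 mm. A picture is of the moment at which its call begins: read the wrist's pose just before it. camera_info takes no time and is no camera call; for the wrist camera it gives the pose at the moment of the call.
- r.close_job(): hands the job in, once; it reports no verdict.
The state is a dict: "time_s": time; "joints": joint angles; "qd": joint speeds; "joint_torque": joint torques, N m; "tcp_pos": TCP position; "eef_rot": TCP orientation; "contact_force": force on the tool from outside, world axes, zero at the start; "moment": the same for the moment, N m; "gripper_width": finger opening in m.
Only numpy, scipy, OpenCV 4.12 (cv2) and the standard library are available. Lean on these libraries where they do the work, as an engineer would, in place of code of your own. Each camera call takes 0.05 s, during which the arm holds its last target.

## Task

Stand the blue-handled reference sensor fully home in the bore of the thermometer checker and let go of it. Then take the orange-handled surface probe from the rack and hold its foot flat on the marked spot of the sloping white pad, the probe square to the pad, pressing gently so that the sprung pad sinks about halfway and never to its stop; finish while still holding the probe there. Leave the bowl, tub and jar where they are.

Things in the scene. Friction and masses are not known exactly. Their poses are not given: they have to be found in the camera images.
- rack: White plastic rack block fixed to the table, 64 (x) x 170 (y) x 50 (z) mm. Origin at the centre of its underside. It has two round wells, 19 mm wide and 40 mm deep, at 50 mm either side of the centre along its y axis; one holds the sensor, the other the probe, in either order. Rack and checker may be on either side of the table.
- checker: Grey thermometer checker fixed to the table: base 120 (x) x 190 (y) x 25 (z) mm, origin at the centre of its underside, x axis pointing away from its front. An aluminium bore block 54 x 54 mm, top 60 mm above the table, stands at y = +50 mm; a round sloping sprung pad at y = -50 mm, its face centre 75 mm above the table.
- bore (a point): Centre of the mouth of the round bore in the checker's aluminium block, 60 mm above the table, z axis up. The bore is vertical, 19 mm wide, 35 mm deep with a flat bottom.
- spot (a point): Centre of the red marked spot (18 mm wide, black dot in the middle) on the face of the round white sprung pad (44 mm wide) of the checker; moves with the pad. Its z axis is the pad's outward normal, leaning 20 degrees from vertical towards the checker's front (-x of the checker). The pad sinks along -z into a black housing 62 mm wide whose rim lies 14 mm below the unpressed face.
- pad (a joint): How far the sprung pad is pressed in, in m: 0 free, 0.012 at its stop. It starts to move at about 1 N and takes about 0.8 N more for each mm; halfway (6 mm) is about 6 N.
- sensor_grip (a point): Centre of the blue handle of the reference sensor. The handle is a square bar 24 x 24 mm, 40 mm high, faces along the point's x and y; z points up along the sensor from foot to handle. Below it a round steel stem 16 mm wide, 55 mm long with a small chamfer. The foot is 75 mm below this point, the top 20 mm above. Mass about 80 g. It starts upright in a well of the rack, foot 10 mm above the table.
- sensor_foot (a point): Centre of the flat lower end of the reference sensor's stem; z up along the sensor.
- probe_grip (a point): Centre of the orange handle of the surface probe. The handle is a square bar 24 x 24 mm, 60 mm high, faces along the point's x and y; z points up along the probe from foot to handle. Below it a round steel stem 16 mm wide, 70 mm long with a copper foot. The foot is 100 mm below this point, the top 30 mm above. Mass about 120 g. It starts upright in the other well of the rack, foot 10 mm above the table.
- probe_foot (a point): Centre of the flat lower end (13 mm flat, 16 mm over the chamfer) of the surface probe's stem; z up along the probe.
- bowl: Loose steel mixing bowl, 170 mm wide, 70 mm high; origin at the centre of its underside. Bystander.
- tub: Loose white food tub with green lid, 116 x 96 x 60 mm; origin at the centre of its underside. Bystander.
- jar: Loose amber glass jar, 66 mm wide, 100 mm high; origin at the centre of its underside. Bystander.
Not all that is in view belongs to the job. What is meant by the part that bears probe_grip is not purple, and is the smaller of those in its own colour.

How it is judged (in metres and radians):
On the way, in this order (a step that is already met when the one before it is completed fails the run):
1. the sensor stands fully home in the bore and has been let go, the probe not yet taken out of the rack (horizontal distance between sensor_foot and bore below 0.005 m and z of sensor_foot in the frame of bore below -0.031 m and angle between sensor_foot's own z axis and vertical below 0.12 rad and contact force between sensor and the fingers below 0.05 N and height (world z) of probe_foot below 0.03 m), for 0.2 s.
2. the probe is held in the fingers, clear of the rack (height (world z) of probe_foot above 0.055 m and contact force between probe and the fingers above 1 N), for 0.1 s.
At the end, for the whole second after the job is handed in: Through the last second the fingers hold the probe still, foot within 6 mm of the spot centre, axis within 8 degrees of the pad normal, pad pressed in 3 to 9 mm; the sensor stands let go in the bore, at least 31 mm deep, within 7 degrees of upright (distance between probe_foot and spot below 0.006 m and angle between the z axis of probe_foot and the z axis of spot, either way round below 0.14 rad and value of joint pad between 0.003 and 0.009 m and contact force between probe and the fingers above 1 N and contact force between probe and rack below 0.05 N and linear speed of probe below 0.02 m/s and horizontal distance between sensor_foot and bore below 0.005 m and z of sensor_foot in the frame of bore below -0.031 m and angle between sensor_foot's own z axis and vertical below 0.12 rad and contact force between sensor and the fingers below 0.05 N); the arm keeps its last pose, push and grip.
It fails at once if the pad is driven to its stop (value of joint pad above 0.0115 m).
It fails at once if the bowl, tub or jar is moved by more than 20 mm (distance of any of bowl, tub, jar from where it was at the start of the episode above 0.02 m).
It also fails if it takes over 61 s, if anything falls off the work surface, if the arm or the gripper's body presses on something with over 40 N, if the wrist force passes 120 N, or if a joint passes its speed limit or range.

## Working session

There is one attempt and no reset: what is moved stays moved. The work goes in short steps, Python scripts to look and compute and a tool call to move; the robot and the scene stay as the last step left them, time stands still between calls to the robot, and variables do not carry over. Pictures are saved under pics/ and viewed, and the job is handed in when it is done.

Besides the shell and the picture viewer there is one more tool, called after ">>>" as name(argument=value, ...), one argument or row to a line, values as JSON. step_arm: Moves the arm, as the interface text tells. Its arguments: {"type":"object","properties":{"deltas":{"type":"array","items":{"type":"array","items":{"type":"number"}}},"squeeze":{"type":"number"}},"required":["deltas"]}

```bash
ls; mkdir -p pics; python3 - <<'E'
from plant import r
import cv2
for n in ["scene","top"]:
    im=r.capture(n); cv2.imwrite(f"pics/{n}0.png",im[:,:,::-1])
    i=r.camera_info(n); print(n,i)
print(r.get_state()); print(r.grasp_offset)
E
```

```text
pics
scene {'vertical_fov': 48.312529706274404, 'cx': 318.45643678269755, 'cy': 206.0664523315577, 'k1': -0.014251651459866005, 'view': array([[-7.33037795e-01,  6.80187198e-01, -9.83126160e-04,
         4.16150220e-01],
       [ 4.29770621e-01,  4.62042556e-01, -7.75766646e-01,
        -1.94200249e-01],
       [-5.27212295e-01, -5.69088791e-01, -6.31019131e-01,
         1.59032793e+00],
       [ 0.00000000e+00,  0.00000000e+00,  0.00000000e+00,
         1.00000000e+00]])}
top {'vertical_fov': 49.33457018880859, 'cx': 320.870693950061, 'cy': 206.6191823991716, 'k1': 0.0017393394721699183, 'view': array([[-0.02100648, -0.99976705,  0.00495765,  0.01916165],
       [-0.99408404,  0.02035803, -0.10668864,  0.5824744 ],
       [ 0.10656286, -0.00716947, -0.99428012,  1.3750841 ],
       [ 0.        ,  0.        ,  0.        ,  1.        ]])}
{'time_s': 0.1, 'joints': array([ 8.28545763e+01,  2.05865172e+01,  6.41060265e-01, -1.63790455e-02,
       -7.01385557e+01, -1.65049475e+01]), 'qd': array([-0.0544768 , -0.14803571,  0.07618191,  0.09755192, -0.01153976,
        0.06570945]), 'joint_torque': array([-2.43378447e-03, -5.84161448e+01,  2.93751973e+01,  7.01556087e+00,
        1.01839556e-02, -4.89221293e-05]), 'tcp_pos': array([0.27065817, 0.6178867 , 0.22574533]), 'eef_rot': array([-1.79990894e+02, -8.49257496e-02, -1.13655954e+02]), 'contact_force': array([0.30865778, 0.35938771, 0.24498077]), 'moment': array([ 0.01156173,  0.0348576 , -0.05936922]), 'gripper_width': 0.08774601220004212}
0.0188
```

View pics/scene0.png

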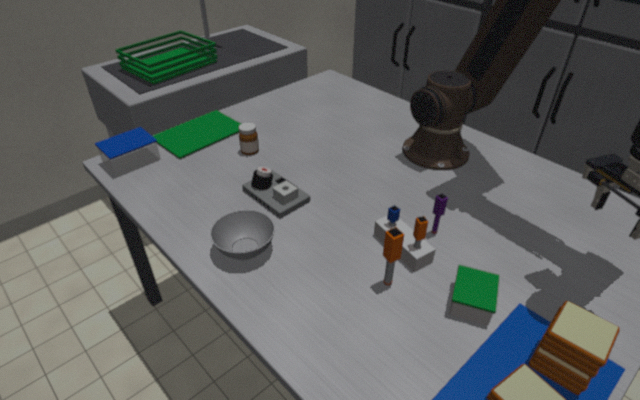

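View pics/top0.png

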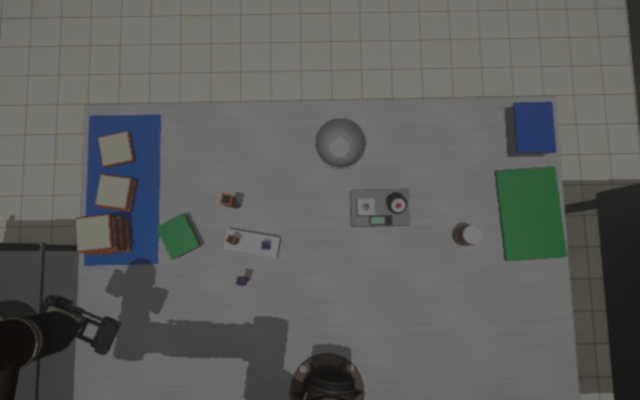

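The top view shows three probe-like things. They are orange (229,200) on the table, orange (233,239) in the rack, and purple (243,280). The one in the rack is the smaller orange one. I'll confirm this with enlarged crops.

```bash
cat > h.py <<'E'
import numpy as np, cv2
from scipy.spatial.transform import Rotation as Ro
def K(i):
    f=200/np.tan(np.radians(i['vertical_fov']/2)); return np.array([[f,0,i['cx']],[0,f,i['cy']],[0,0,1.]])
def ray(i,uv):
    n=cv2.undistortPoints(np.array(uv,float).reshape(-1,1,2),K(i),np.array([i['k1'],0,0,0.])).reshape(-1,2)
    R=i['view'][:3,:3];t=i['view'][:3,3]
    return -R.T@t, np.c_[n,np.ones(len(n))]@R
def onz(i,uv,z):
    c,d=ray(i,uv); return c+d*((z-c[2])/d[:,2:])
def proj(i,P):
    P=np.array(P,float).reshape(-1,3);R=i['view'][:3,:3];t=i['view'][:3,3]
    return cv2.projectPoints(P,cv2.Rodrigues(R)[0],t,K(i),np.array([i['k1'],0,0,0.]))[0].reshape(-1,2)
def tri(obs):
    A=np.zeros((3,3));b=np.zeros(3)
    for i,uv in obs:
        c,d=ray(i,[uv]);d=d[0]/np.linalg.norm(d[0]);M=np.eye(3)-np.outer(d,d);A+=M;b+=M@c
    return np.linalg.solve(A,b)
def tcpR(s): return Ro.from_euler('xyz',s['eef_rot'],degrees=True)
E
python3 - <<'E'
import cv2,numpy as np
a=cv2.imread('pics/top0.png');b=cv2.imread('pics/scene0.png')
c1=cv2.resize(a[185:295,200:300],None,fx=4,fy=4,interpolation=cv2.INTER_CUBIC)
c2=cv2.resize(b[185:295,360:460],None,fx=4,fy=4,interpolation=cv2.INTER_CUBIC)
cv2.imwrite('pics/c1.png',np.hstack([c1,c2]))
c1=cv2.resize(a[175:240,340:420],None,fx=5,fy=5,interpolation=cv2.INTER_CUBIC)
c2=cv2.resize(b[155:220,235:315],None,fx=5,fy=5,interpolation=cv2.INTER_CUBIC)
cv2.imwrite('pics/c2.png',np.hstack([c1,c2]))
E
```

```text
(no output)
```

View pics/c1.png

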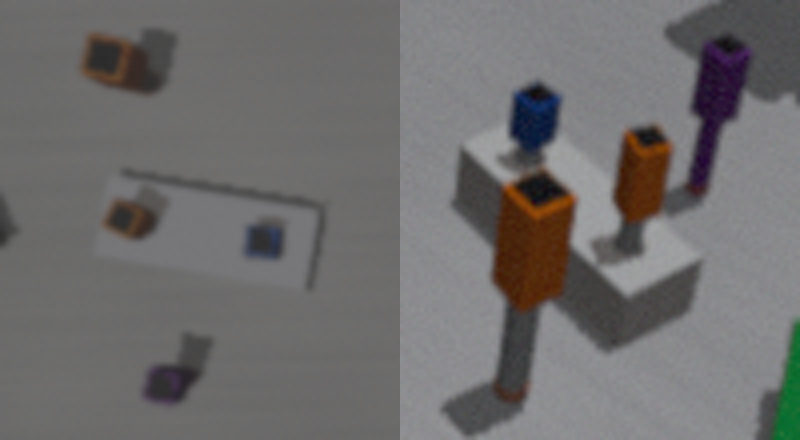

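View pics/c2.png

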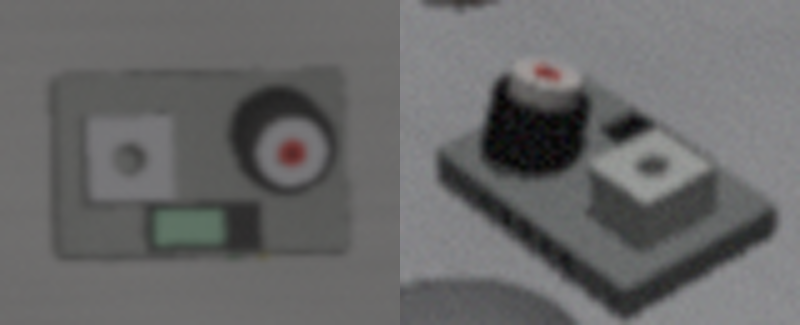

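The crop confirms that the smaller orange one stands in the rack (top view 232,239), with a bigger orange decoy outside at (227,200). Next I'll measure.

```bash
cat > meas.py <<'E'
from h import *
from plant import r
T=r.camera_info('top')
a=cv2.imread('pics/top0.png');hsv=cv2.cvtColor(a,cv2.COLOR_BGR2HSV)
def box(x,y,w,h,lab,m,z):
    mm=np.zeros_like(m);mm[y:y+h,x:x+w]=m[y:y+h,x:x+w]
    c=max(cv2.findContours(mm,cv2.RETR_EXTERNAL,cv2.CHAIN_APPROX_NONE)[0],key=cv2.contourArea)
    R=cv2.minAreaRect(c);p=onz(T,cv2.boxPoints(R),z);c2=onz(T,[R[0]],z)[0]
    e=p[1]-p[0];f=p[2]-p[1];
    print(lab,np.round(R[0],1),np.round(c2,4),'edges',np.round([np.linalg.norm(e),np.linalg.norm(f)],4),'ang',np.round(np.degrees([np.arctan2(e[1],e[0]),np.arctan2(f[1],f[0])]),1))
g=a.max(2);
print(a[250,265],a[245,215],a[215,356],a[200,367],a[205,397])
E
python3 meas.py
python3 - <<'E'
import sys;sys.path.insert(0,'.')
from meas import *
H,S,V=cv2.split(hsv)
# checker: darker than table
box(345,183,70,50,'checker',((V<108)*255).astype(np.uint8),0.025)
box(355,195,25,25,'block',((V>122)*255).astype(np.uint8),0.06)
box(215,220,70,45,'rack',(((V>118))*255).astype(np.uint8),0.05)
sat=((S>70)*255).astype(np.uint8)
box(222,230,22,17,'probe',sat,0.14); box(257,234,20,20,'sensor',sat,0.105)
red=(((H<10)|(H>170))&(S>80)).astype(np.uint8)*255; box(385,193,26,24,'spot',red,0.075)
box(218,190,24,20,'bigorange',sat,0.16); box(233,270,20,18,'purple',sat,0.15)
for z,uv in ((.07,(340,143)),(.06,(180,235)),(.1,(470,234))): print(onz(T,[uv],z))
E
```

```text
[115 111 110] [105 105 106] [81 82 82] [120 117 118] [46 48 98]
[115 111 110] [105 105 106] [81 82 82] [120 117 118] [46 48 98]
checker [381.  207.5] [ 0.5765 -0.188   0.025 ] edges [0.2156 0.16  ] ang [-91.2 177.5]Traceback (most recent call last):
  File "<stdin>", line 6, in <module>
  File "meas.py", line 7, in box
    c=max(cv2.findContours(mm,cv2.RETR_EXTERNAL,cv2.CHAIN_APPROX_NONE)[0],key=cv2.contourArea)
ValueError: max() iterable argument is empty
```

```bash
python3 - <<'E'
import sys;sys.path.insert(0,'.')
from meas import *
H,S,V=cv2.split(hsv); V=cv2.GaussianBlur(V,(3,3),0)
u=lambda m:(m*255).astype(np.uint8)
box(345,183,70,50,'checker',u(V<92),0.025)
box(355,195,25,25,'block',u(V>100),0.06)
box(215,220,70,45,'rack',u(V>109),0.05)
box(222,230,22,17,'probe',u((S>70)|(V<60)),0.14); box(257,234,20,20,'sensor',u((S>70)|(V<60)),0.105)
red=(((H<10)|(H>170))&(S>80)).astype(np.uint8)*255; box(385,193,26,24,'spot',red,0.075)
sat=u(S>70)
box(218,190,24,20,'bigorange',sat,0.16); box(233,270,20,18,'purple',sat,0.15)
for z,uv in ((.07,(340,143)),(.06,(180,235)),(.1,(470,234))): print(onz(T,[uv],z))
E
```

```text
[115 111 110] [105 105 106] [81 82 82] [120 117 118] [46 48 98]
checker [379.5 207.5] [ 0.5766 -0.1831  0.025 ] edges [0.1924 0.1208] ang [-91.2 177.6]
block [366. 206.] [ 0.5787 -0.1355  0.06  ] edges [0.0571 0.0509] ang [-91.2 178. ]
rack [250.3 246.4] [0.4593 0.2323 0.05  ] edges [0.0844 0.1757] ang [ -10.2 -101.5]
probe [231.7 239.6] [0.4786 0.2729 0.14  ] edges [0.0222 0.0293] ang [ -26.7 -117.5]
sensor [266.5 245. ] [0.4613 0.1747 0.105 ] edges [0.0151 0.0181] ang [-91.2 179.5]
spot [398. 205.] [ 0.5782 -0.2342  0.075 ] edges [0.0125 0.0126] ang [-91.2 177.7]
bigorange [228.1 199.9] [0.5943 0.2795 0.16  ] edges [0.0335 0.0436] ang [ -13.8 -105.3]
purple [243.2 279.5] [0.362  0.2376 0.15  ] edges [0.0056 0.0145] ang [ -57.5 -146.5]
[[ 0.7813813 -0.0579374  0.07     ]]
[[0.49923467 0.45067066 0.06      ]]
[[ 0.48195878 -0.44599727  0.1       ]]
```

```bash
python3 - <<'E'
from h import *
from plant import r
s=r.get_state();i=r.camera_info('wrist')
V=i['view'];c=-V[:3,:3].T@V[:3,3];R=tcpR(s).as_matrix()
print(i['vertical_fov'],i['k1'],R.T@(c-s['tcp_pos']),R.T@V[:3,:3].T)
E
```

```text
58.243998859082055 -0.08083204374051611 [-8.04233552e-05 -6.59926960e-02 -1.58065948e-01] [[ 9.99999525e-01 -9.68187451e-04  1.12114074e-04]
 [ 9.11809820e-04  9.69945489e-01  2.43320604e-01]
 [-3.44324495e-04 -2.43320386e-01  9.69945911e-01]]
```

```bash
cat >> h.py <<'E'
def go(s,p,rpy):
    """tool-axes shift(mm) and rotvec(rad) to target TCP p, rpy(deg)"""
    R=tcpR(s); d=R.inv().apply(np.array(p)-s['tcp_pos'])*1000
    w=(R.inv()*Ro.from_euler('xyz',rpy,degrees=True)).as_rotvec()
    print('t',round(s['time_s'],2),'tcp',np.round(s['tcp_pos'],4),np.round(s['eef_rot'],2),'F',np.round(s['contact_force'],1),'w',round(s['gripper_width'],4))
    print('shift mm',np.round(d,1),'turn',np.round(w,4),'norm',round(np.linalg.norm(d),1))
E
python3 - <<'E'
from h import *
from plant import r
go(r.get_state(),[.45,.22,.32],[180,0,-100])
E
```

```text
t 0.1 tcp [0.2707 0.6179 0.2257] [-1.7999e+02 -8.0000e-02 -1.1366e+02] F [0.3 0.4 0.2] w 0.0877
shift mm [ 292.6 -323.9  -93.8] turn [ 0.     -0.0015 -0.2383] norm 446.5
```

>>> step_arm(
  deltas=[
    [0,0,0,29,-32,-12,1],
    [0,0,0,29,-32,-12,1],
    [0,0,0,29,-32,-12,1],
    [0,0,0,29,-32,-12,1],
    [0,0,0,29,-32,-12,1],
    [0,0,0,29,-32,-12,1],
    [0,0,0,29,-32,-12,1],
    [0,0,0,29,-32,-10,1],
    [0,0,0,29,-32,0,1],
    [0,0,0,29,-32,0,1],
  ],
)

```text
time_s: 1.1
tcp_pos: [0.4498, 0.2122, 0.3201]
eef_rot: [-179.9, -0.6, -113.2]
contact_force: [0.8, 0.5, -1.3]
gripper_width: 0.0877
```

```bash
python3 - <<'E'
from h import *
from plant import r
s=r.get_state();go(s,[.45,.22,.32],[180,0,-100]);print(np.round(s['joints'],1))
E
```

```text
t 1.1 tcp [0.4498 0.2122 0.3201] [-179.91   -0.61 -113.22] F [ 0.8  0.5 -1.3] w 0.0877
shift mm [-7.3  2.9  0. ] turn [-0.0004 -0.0108 -0.2308] norm 7.8
[ 48.2   0.9 -12.    0.3 -77.7  18.5]
```

>>> step_arm(
  deltas=[
    [0,0,0,0,0,0,1],
    [0,0,0,0,0,0,1],
    [0,0,0,0,0,0,1],
  ],
)

```text
time_s: 1.4
tcp_pos: [0.4508, 0.2073, 0.3202]
eef_rot: [-179.9, -0.6, -113.6]
contact_force: [0.3, 0.1, -0.1]
gripper_width: 0.0879
```

```bash
cat > shot.py <<'E'
from h import *
from plant import r
import sys,pickle
n=sys.argv[1]
i=r.camera_info('wrist');im=r.capture('wrist');cv2.imwrite(f'pics/{n}.png',im[:,:,::-1]);pickle.dump(i,open(f'pics/{n}.pkl','wb'))
s=r.get_state();print(s['time_s'],np.round(s['tcp_pos'],4),np.round(s['eef_rot'],2),np.round(s['joints'],1))
E
python3 shot.py w1
```

```text
1.45 [0.4507 0.2076 0.3201] [-179.92   -0.63 -113.57] [ 47.7   0.8 -12.1   0.3 -77.7  18.7]
```

View pics/w1.png

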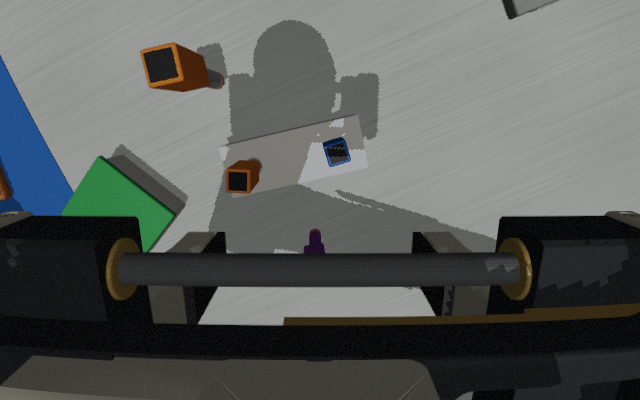

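The wrist view shows the sensor at (337,152), the target probe at (240,178) in the rack, the big orange decoy at (165,65) and the purple one at (315,240). I'll enlarge the two handles.

```bash
python3 - <<'E'
import cv2
a=cv2.imread('pics/w1.png');cv2.imwrite('pics/w1c.png',cv2.resize(a[110:210,210:380],None,fx=4.5,fy=4.5,interpolation=cv2.INTER_CUBIC))
E
```

```text
(no output)
```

View pics/w1c.png

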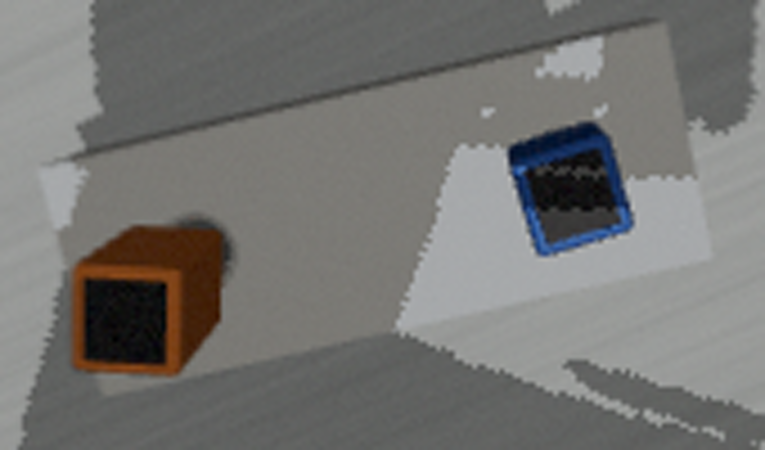

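```bash
python3 - <<'E'
from h import *;import pickle
i=pickle.load(open('pics/w1.pkl','rb'))
def q(pts,z,l):
    p=onz(i,np.array(pts)/4.5+[210,110],z);print(l,np.round(p.mean(0),4),[round(np.linalg.norm(p[k]-p[k-1]),4) for k in range(4)],[round(np.degrees(np.arctan2(*(p[k]-p[k-1])[1::-1]))%90,1) for k in range(4)])
q([(513,172),(605,150),(632,230),(541,255)],.105,'sensor')
q([(75,267),(183,267),(180,376),(75,369)],.14,'probe')
p=onz(i,np.array([(38,165),(665,20),(712,257),(105,395)])/4.5+[210,110],.05);print(np.round(p,4),np.round(p.mean(0),4))
d=p[0]-p[1];print(np.degrees(np.arctan2(d[1],d[0])))
print('purple top',[np.round(onz(i,[(316,232)],z)[0],3) for z in (.1,.13)])
E
```

```text
sensor [0.4598 0.1794 0.105 ] [np.float64(0.0204), np.float64(0.0218), np.float64(0.0197), np.float64(0.0219)] [np.float64(85.2), np.float64(79.8), np.float64(85.9), np.float64(81.8)]
probe [0.4798 0.2765 0.14  ] [np.float64(0.0222), np.float64(0.023), np.float64(0.0238), np.float64(0.0227)] [np.float64(62.9), np.float64(66.1), np.float64(62.2), np.float64(62.3)]
[[0.5185 0.3047 0.05  ]
 [0.4862 0.1384 0.05  ]
 [0.4235 0.1505 0.05  ]
 [0.4552 0.3167 0.05  ]] [0.4708 0.2276 0.05  ]
79.00499739420017
purple top [array([0.39 , 0.235, 0.1  ]), array([0.399, 0.23 , 0.13 ])]
```

```bash
python3 - <<'E'
from h import *;import pickle
from plant import r
i=pickle.load(open('pics/w1.pkl','rb'));T=r.camera_info('top');S=r.camera_info('scene')
sc=lambda x,y:(360+(x-400)/4,185+y/4)
tp=lambda x,y:(200+x/4,185+y/4)
print('purple top',tri([(T,tp(163,384)),(S,sc(728,44))]))
print('purple foot',onz(S,[sc(697,187)],0))
print('big top',tri([(T,tp(103,59)),(S,sc(540,187))]),tri([(i,(160,66)),(S,sc(540,187))]))
print('probe top',tri([(T,tp(124,219)),(S,sc(648,135))]),'sensor',tri([(T,tp(263,241)),(S,sc(538,92))]))
# checker: sc2
t2=lambda x,y:(340+x/5,175+y/5); s2=lambda x,y:(235+(x-400)/5,155+y/5)
print('bore',tri([(T,t2(128,159)),(S,s2(655,166))]),onz(T,[t2(128,159)],.06),onz(S,[s2(655,166)],.06))
print('spot',tri([(T,t2(292,152)),(S,s2(547,73))]),onz(T,[t2(292,152)],.075),onz(S,[s2(547,73)],.075))
E
```

```text
purple top [0.35577708 0.24972968 0.12980266]
purple foot [[0.35224989 0.25016532 0.        ]]
big top [0.59366286 0.28338761 0.17249532] [0.59543486 0.28380578 0.17390979]
probe top [0.47782568 0.27591805 0.13858652] sensor [0.45983986 0.17810777 0.10394675]
bore [ 0.57594596 -0.13398331  0.05757358] [[ 0.57617788 -0.13418739  0.06      ]] [[ 0.5775395 -0.1308381  0.06     ]]
spot [ 0.57680353 -0.23539526  0.07390972] [[ 0.57691095 -0.23540163  0.075     ]] [[ 0.57754644 -0.23379923  0.075     ]]
```

```bash
python3 - <<'E'
from h import *
from plant import r
s=r.get_state();go(s,[.4605,.179,.25],[180,0,173])
E
```

```text
t 1.45 tcp [0.4507 0.2076 0.3201] [-179.92   -0.63 -113.57] F [-0.4 -0.  -0.3] w 0.0881
shift mm [ 21.5 -20.3  70.4] turn [-0.0083 -0.0085  1.2815] norm 76.3
```

>>> step_arm(
  deltas=[
    [0,0,0.143,0,0,0,1],
    [0,0,0.143,0,0,0,1],
    [0,0,0.143,0,0,0,1],
    [0,0,0.143,0,0,0,1],
    [0,0,0.143,0,0,0,1],
    [0,0,0.143,0,0,0,1],
    [0,0,0.143,0,0,0,1],
    [0,0,0.143,0,0,0,1],
    [0,0,0.143,0,0,0,1],
    [0,0,0,0,0,0,1],
  ],
)

```text
time_s: 2.45
tcp_pos: [0.4461, 0.219, 0.317]
eef_rot: [-179.1, -0.3, 170.8]
contact_force: [-0.2, -0.1, -0.5]
gripper_width: 0.0875
```

```bash
python3 - <<'E'
from h import *
from plant import r
s=r.get_state();go(s,[.4605,.179,.25],[180,0,173])
E
```

```text
t 2.45 tcp [0.4461 0.219  0.317 ] [-179.13   -0.3   170.78] F [-0.2 -0.1 -0.5] w 0.0875
shift mm [-21.  -36.2  67.4] turn [-0.015  -0.0055 -0.0387] norm 79.3
```

>>> step_arm(
  deltas=[
    [-0.01,-0.005,-0.03,-7,-13,20,1],
    [0,0,0,-7,-12,25,1],
    [0,0,0,-7,-11,22,1],
    [0,0,0,0,0,0,1],
    [0,0,0,0,0,0,1],
  ],
)

```text
time_s: 2.95
tcp_pos: [0.4615, 0.1837, 0.2485]
eef_rot: [-179.8, 0.0, 174.2]
contact_force: [0.3, 0.2, 0.0]
gripper_width: 0.0877
```

```bash
python3 shot.py w2; python3 - <<'E'
from h import *
from plant import r
s=r.get_state();go(s,[.4605,.179,.25],[180,0,173])
E
```

```text
3.0 [0.4613 0.1838 0.2484] [-179.78   -0.    174.2 ] [ 44.6   2.7 -19.3   0.1 -68.2 -50.4]
t 3.0 tcp [0.4613 0.1838 0.2484] [-179.78   -0.    174.2 ] F [-0.5 -1.  -0.8] w 0.0877
shift mm [ 0.3 -4.8 -1.6] turn [-0.0038 -0.      0.0209] norm 5.1
```

View pics/w2.png

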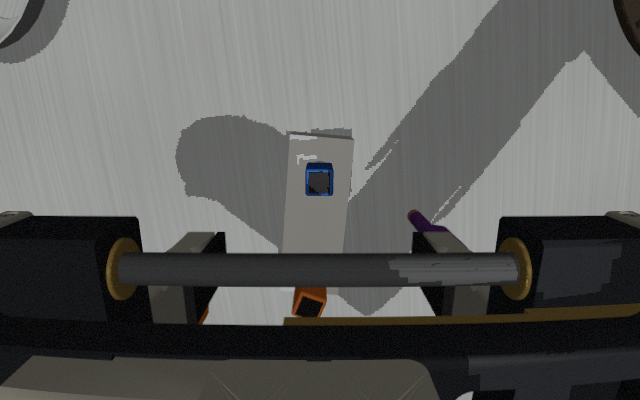

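```bash
python3 - <<'E'
import cv2
a=cv2.imread('pics/w2.png');cv2.imwrite('pics/w2c.png',cv2.resize(a[120:220,260:380],None,fx=5,fy=5,interpolation=cv2.INTER_CUBIC))
E
```

```text
(no output)
```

View pics/w2c.png

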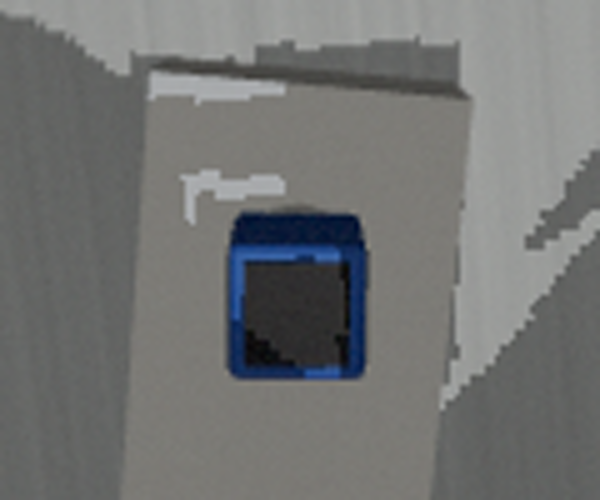

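```bash
python3 - <<'E'
from h import *;import pickle
from plant import r
i=pickle.load(open('pics/w2.pkl','rb'))
p=onz(i,np.array([(230,247),(367,247),(365,378),(229,378)])/5+[260,120],.105)
print(np.round(p.mean(0),4),[round(np.linalg.norm(p[k]-p[k-1]),4) for k in range(4)],[round(np.degrees(np.arctan2(*(p[k]-p[k-1])[1::-1]))%90,1) for k in range(4)])
s=r.get_state();c=p.mean(0);go(s,[c[0],c[1],.073],[180,0,174.2])
E
```

```text
[0.4612 0.1794 0.105 ] [np.float64(0.0229), np.float64(0.0233), np.float64(0.0229), np.float64(0.0235)] [np.float64(83.3), np.float64(84.2), np.float64(83.8), np.float64(84.2)]
t 3.0 tcp [0.4613 0.1838 0.2484] [-179.78   -0.    174.2 ] F [-0.5 -1.  -0.8] w 0.0877
shift mm [ -0.3  -3.7 175.4] turn [-0.0038 -0.0001 -0.0001] norm 175.5
```

>>> step_arm(
  deltas=[
    [-0.003,0,0,0,-4,30,1],
    [0,0,0,0,0,35,1],
    [0,0,0,0,0,35,1],
    [0,0,0,0,0,30,1],
    [0,0,0,0,0,20,1],
    [0,0,0,0,0,0,1],
    [0,0,0,0,0,0,1],
  ],
)

```text
time_s: 3.7
tcp_pos: [0.4664, 0.1891, 0.103]
eef_rot: [179.4, 0.7, 175.1]
contact_force: [0.1, -0.4, 1.4]
gripper_width: 0.0874
```

```bash
python3 - <<'E'
from h import *
from plant import r
s=r.get_state();go(s,[.4612,.179,.073],[180,0,174.0])
E
```

```text
t 3.7 tcp [0.4664 0.1891 0.103 ] [179.43   0.71 175.14] F [ 0.1 -0.4  1.4] w 0.0874
shift mm [  4.7 -10.8  29.8] turn [0.0101 0.0123 0.0199] norm 32.0
```

>>> step_arm(
  deltas=[
    [0.005,0.006,0.01,3,-6,0,1],
    [0.005,0.006,0.01,2,-5,0,1],
    [0,0,0,0,0,0,1],
  ],
)

```text
time_s: 4.0
tcp_pos: [0.4617, 0.1799, 0.1067]
eef_rot: [179.8, 0.2, 174.0]
contact_force: [-1.0, 0.4, -0.8]
gripper_width: 0.0875
```

```bash
python3 - <<'E'
from h import *
from plant import r
s=r.get_state();go(s,[.4612,.179,.073],[180,0,174.0])
E
```

```text
t 4.0 tcp [0.4617 0.1799 0.1067] [179.81   0.2  174.02] F [-1.   0.4 -0.8] w 0.0875
shift mm [ 0.5 -1.1 33.7] turn [0.0034 0.0035 0.0004] norm 33.7
```

>>> step_arm(
  deltas=[
    [0.003,0.003,0,0,-1,8,1],
    [0,0,0,0,0,8,1],
    [0,0,0,0,0,8,1],
    [0,0,0,0,0,8,1],
    [0,0,0,0,0,1,1],
    [0,0,0,0,0,0,1],
  ],
)

```text
time_s: 4.6
tcp_pos: [0.462, 0.1787, 0.0714]
eef_rot: [179.9, 0.1, 174.0]
contact_force: [1.1, 0.1, 0.5]
gripper_width: 0.0878
```

```bash
python3 - <<'E'
from h import *
from plant import r
s=r.get_state();go(s,[.4612,.179,.073],[180,0,174.0])
E
```

```text
t 4.6 tcp [0.462  0.1787 0.0714] [1.7994e+02 6.0000e-02 1.7399e+02] F [1.1 0.1 0.5] w 0.0878
shift mm [ 0.8  0.2 -1.6] turn [ 0.0011  0.001  -0.0001] norm 1.8
```

Good. Close.

>>> step_arm(
  deltas=[
    [0,0,0,0.8,0,0,-1],
    [0,0,0,0,0,0,-1],
    [0,0,0,0,0,0,-1],
    [0,0,0,0,0,0,-1],
    [0,0,0,0,0,0,-1],
    [0,0,0,0,0,0,-1],
    [0,0,0,0,0,0,-1],
    [0,0,0,0,0,0,-1],
  ],
  squeeze=25,
)

```text
time_s: 5.4
tcp_pos: [0.4616, 0.1793, 0.0722]
eef_rot: [179.9, 0.1, 174.0]
contact_force: [0.3, -0.1, 0.5]
gripper_width: 0.0294
```

```bash
python3 - <<'E'
from h import *
from plant import r
s=r.get_state();go(s,[.4612,.179,.2],[180,0,174.0])
E
```

```text
t 5.4 tcp [0.4616 0.1793 0.0722] [1.7988e+02 1.3000e-01 1.7401e+02] F [ 0.3 -0.1  0.5] w 0.0294
shift mm [ 1.000e-01 -1.000e-01 -1.278e+02] turn [0.0021 0.0022 0.0003] norm 127.8
```

>>> step_arm(
  deltas=[
    [0,0,0,0,0,0,-1],
    [0,0,0,0,0,0,-1],
    [0,0,0,0,0,0,-1],
  ],
)

```text
time_s: 5.7
tcp_pos: [0.4616, 0.1793, 0.0723]
eef_rot: [179.9, 0.1, 174.0]
contact_force: [-0.8, -0.2, 0.8]
gripper_width: 0.0238
```

>>> step_arm(
  deltas=[
    [0,0,0,0,0,-6,-1],
    [0,0,0,0,0,-8,-1],
    [0,0,0,0,0,-10,-1],
    [0,0,0,0,0,-10,-1],
    [0,0,0,0,0,-10,-1],
    [0,0,0,0,0,-10,-1],
    [0,0,0,0,0,-20,-1],
    [0,0,0,0,0,-20,-1],
    [0,0,0,0,0,-20,-1],
    [0,0,0,0,0,-10,-1],
  ],
)

```text
time_s: 6.7
tcp_pos: [0.4605, 0.1783, 0.2057]
eef_rot: [179.9, 0.1, 174.0]
contact_force: [0.6, 0.7, -0.8]
gripper_width: 0.024
```

```bash
python3 - <<'E'
from h import *
from plant import r
s=r.get_state();go(s,[.50,.0,.21],[180,0,174.0])
E
```

```text
t 6.7 tcp [0.4605 0.1783 0.2057] [1.7989e+02 1.0000e-01 1.7399e+02] F [ 0.6  0.7 -0.8] w 0.024
shift mm [ -58.  -173.2   -4.5] turn [ 0.0019  0.0018 -0.0001] norm 182.7
```

>>> step_arm(
  deltas=[
    [0,0,0,-9,-15,0,-1],
    [0,0,0,-18,-30,0,-1],
    [0,0,0,-18,-30,0,-1],
    [0,0,0,-18,-30,0,-1],
    [0,0,0,-18,-30,0,-1],
    [0,0,0,-18,-30,0,-1],
    [0,0,0,-18,-30,0,-1],
    [0,0,0,-17,-30,0,-1],
    [0,0,0,-9,-15,0,-1],
    [0,0,0,0,0,0,-1],
  ],
)

```text
time_s: 7.7
tcp_pos: [0.5818, -0.0837, 0.2084]
eef_rot: [179.6, 0.2, 174.2]
contact_force: [-0.2, -0.1, -1.7]
gripper_width: 0.0238
```

```bash
python3 - <<'E'
from h import *
from plant import r
s=r.get_state();go(s,[.576,-.08,.21],[180,0,174.0])
E
```

```text
t 7.7 tcp [ 0.5818 -0.0837  0.2084] [179.6    0.22 174.19] F [-0.2 -0.1 -1.7] w 0.0238
shift mm [ 6.1  3.1 -1.6] turn [0.0071 0.0038 0.0034] norm 7.0
```

>>> step_arm(
  deltas=[
    [0.006,0.003,0.003,5,0,0,-1],
    [0,0,0,0,0,0,-1],
    [0,0,0,0,0,0,-1],
  ],
)

```text
time_s: 8.0
tcp_pos: [0.5753, -0.0824, 0.2079]
eef_rot: [180.0, -0.1, 174.0]
contact_force: [0.3, 0.2, -1.8]
gripper_width: 0.0238
```

```bash
python3 shot.py w3
```

```text
8.05 [ 0.5753 -0.0823  0.208 ] [ 1.7995e+02 -5.0000e-02  1.7398e+02] [ 11.1  12.6 -13.   -0.1 -64.5 -17.1]
```

View pics/w3.png

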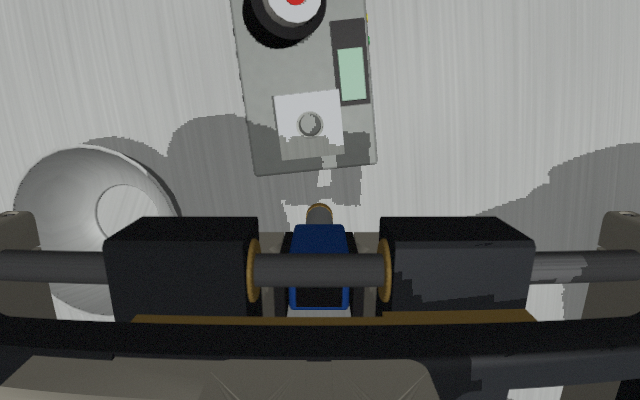

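The wrist view shows the bore at about (310,124), the spot at (296,0) just at the top edge, and the sensor stem's foot at about (319,207).

```bash
python3 - <<'E'
import cv2
a=cv2.imread('pics/w3.png');x=cv2.resize(a[85:225,255:385],None,fx=5,fy=5,interpolation=cv2.INTER_CUBIC)[:600];y=cv2.resize(a[190:240,290:350],None,fx=8,fy=8,interpolation=cv2.INTER_CUBIC)
cv2.imwrite('pics/w3c.png',x[:400,:]);cv2.imwrite('pics/w3d.png',y)
E
```

```text
(no output)
```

View pics/w3c.png

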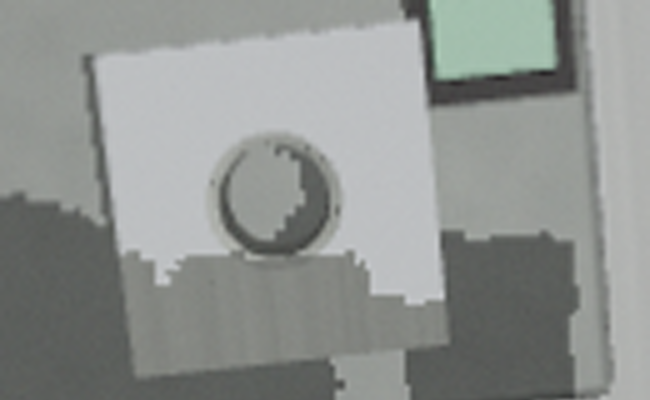

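View pics/w3d.png

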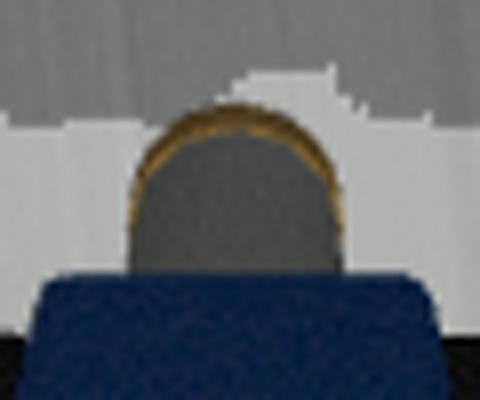

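```bash
python3 - <<'E'
from h import *;import pickle
i=pickle.load(open('pics/w3.pkl','rb'))
R=Ro.from_euler('xyz',[179.95,-.05,173.98],degrees=True).as_matrix();tcp=np.array([.5753,-.0823,.208])
b=onz(i,[(310,124.2)],.06)[0]
p=onz(i,np.array([(95,57),(418,20),(448,343),(135,378)])/5+[255,85],.06)
print('bore',b,'block',p.mean(0),[round(np.linalg.norm(p[k]-p[k-1]),4) for k in range(4)],[round(np.degrees(np.arctan2(*(p[k]-p[k-1])[1::-1]))%90,1) for k in range(4)])
ring=onz(i,np.array([(208,196),(342,196),(275,130),(275,262)])/5+[255,85],.06);print(ring.mean(0))
zf=tcp[2]-.0623
e=onz(i,[(319.6,202.9)],zf)[0]; print('edge tool',R.T@(e-tcp)*1000)
for u in ((306.2,217),(332.8,217)): print(R.T@(onz(i,[u],zf)[0]-tcp)*1000)
print('tcp->bore tool',R.T@(b-tcp)*1000)
print(proj(i,[tcp-[0,0,.0623]]))
E
```

```text
bore [ 0.57762773 -0.13556619  0.06      ] block [ 0.57792451 -0.13458993  0.06      ] [np.float64(0.0537), np.float64(0.0536), np.float64(0.0536), np.float64(0.0539)] [np.float64(89.8), np.float64(0.2), np.float64(0.1), np.float64(0.3)]
[ 0.57763309 -0.13553182  0.06      ]
edge tool [-0.21073244 -7.28294961 62.29350797]
[-8.80504955  2.05943114 62.29416078]
[ 8.24964851  2.08036124 62.30906208]
tcp->bore tool [ -8.03036842 -52.85745153 147.94697805]
[[319.84836021 213.82422178]]
```

>>> step_arm(
  deltas=[
    [0,0,0,-2,-12,5,-1],
    [0,0,0,-2,-14,12,-1],
    [0,0,0,-2,-14,15,-1],
    [0,0,0,-2,-12,15,-1],
    [0,0,0,0,0,15,-1],
    [0,0,0,0,0,0,-1],
    [0,0,0,0,0,0,-1],
  ],
)

```text
time_s: 8.75
tcp_pos: [0.5769, -0.1389, 0.1409]
eef_rot: [179.9, -0.1, 174.2]
contact_force: [0.7, 0.9, -0.1]
gripper_width: 0.0236
```

```bash
python3 - <<'E'
from h import *
from plant import r
s=r.get_state();go(s,[.578,-.135,.13],[180,0,174.0])
E
```

```text
t 8.75 tcp [ 0.5769 -0.1389  0.1409] [ 1.7993e+02 -8.0000e-02  1.7415e+02] F [ 0.7  0.9 -0.1] w 0.0236
shift mm [-0.8  3.9 10.9] turn [ 0.0012 -0.0014  0.0026] norm 11.6
```

>>> step_arm(
  deltas=[
    [0.001,-0.001,0.002,-0.8,3.9,0,-1],
    [0,0,0,0,0,4,-1],
    [0,0,0,0,0,3,-1],
    [0,0,0,0,0,0,-1],
  ],
)

```text
time_s: 9.15
tcp_pos: [0.5792, -0.1346, 0.1352]
eef_rot: [180.0, 0.1, 174.1]
contact_force: [0.1, -0.6, -2.0]
gripper_width: 0.0239
```

```bash
python3 - <<'E'
from h import *
from plant import r
s=r.get_state();go(s,[.578,-.135,.087],[180,0,174.0])
E
python3 shot.py w4
```

```text
t 9.15 tcp [ 0.5792 -0.1346  0.1352] [1.7998e+02 1.5000e-01 1.7408e+02] F [ 0.1 -0.6 -2. ] w 0.0239
shift mm [ 1.3 -0.6 48.1] turn [0.0004 0.0026 0.0014] norm 48.2
9.2 [ 0.5793 -0.1346  0.1353] [1.7998e+02 1.6000e-01 1.7409e+02] [  5.7  17.2 -16.9   0.  -55.7 -11.7]
```

View pics/w4.png

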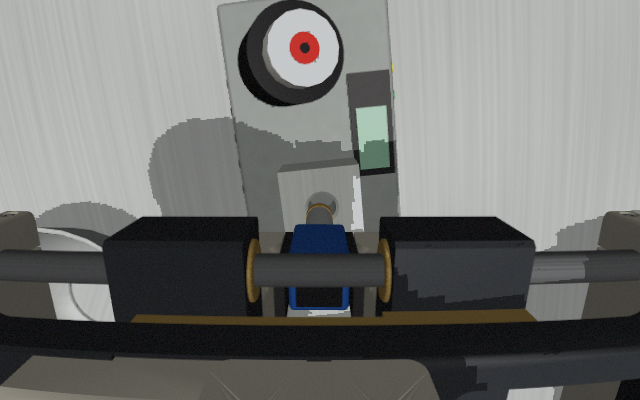

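The spot is clearly seen at about (304,47), and the foot tip at (319,206) is over the bore at (320,205).

```bash
python3 - <<'E'
from h import *;import pickle
a=cv2.imread('pics/w4.png');cv2.imwrite('pics/w4c.png',cv2.resize(a[150:240,265:375],None,fx=7,fy=7,interpolation=cv2.INTER_CUBIC)[:600])
i=pickle.load(open('pics/w4.pkl','rb'))
H=cv2.cvtColor(a,cv2.COLOR_BGR2HSV)
m=(((H[:,:,0]<10)|(H[:,:,0]>170))&(H[:,:,1]>120)).astype(np.uint8)*255;m[100:]=0
c=max(cv2.findContours(m,0,1)[0],key=cv2.contourArea);e=cv2.fitEllipse(c);print(e, onz(i,[e[0]],.075))
E
```

```text
((304.0990295410156, 47.34248352050781), (28.106542587280273, 31.464540481567383), 161.61082458496094) [[ 0.57813959 -0.23510283  0.075     ]]
```

View pics/w4c.png

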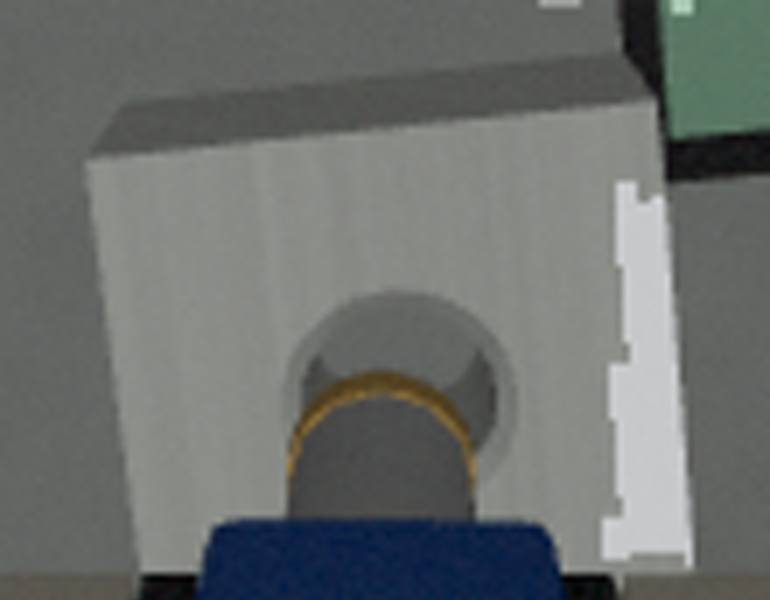

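```bash
python3 - <<'E'
from h import *;import pickle
i=pickle.load(open('pics/w4.pkl','rb'))
tcp=np.array([.5793,-.1346,.1353]);R=Ro.from_euler('xyz',[179.98,.16,174.09],degrees=True).as_matrix()
f=lambda x,y:(265+x/7,150+y/7)
for n,u in (('L',f(282,400)),('R',f(518,400)),('T',f(399,290))):print(n,np.round(onz(i,[u],.06)[0],4))
b=onz(i,[f(400,404)],.06)[0];print('bore',b,R.T@(b-tcp)*1000)
print('foot edge',R.T@(onz(i,[f(382,371)],.073)[0]-tcp)*1000, [R.T@(onz(i,[f(x,470)],.073)[0]-tcp)*1000 for x in (288,475)])
E
```

```text
L [ 0.5892 -0.1364  0.06  ]
R [ 0.5665 -0.134   0.06  ]
T [ 0.5768 -0.146   0.06  ]
bore [ 0.57788781 -0.13479758  0.06      ] [ 1.59461309 -0.36822324 75.29571665]
foot edge [-0.16819631 -7.09886676 62.29823843] [array([-8.78112348,  2.28153265, 62.3255647 ]), array([ 8.34598131,  2.2823294 , 62.27773696])]
```

>>> step_arm(
  deltas=[
    [0,0.002,0,1.4,-0.4,0,-1],
    [0,0,0,0,0,2,-1],
    [0,0,0,0,0,2,-1],
    [0,0,0,0,0,0,-1],
  ],
)

```text
time_s: 9.6
tcp_pos: [0.5781, -0.1347, 0.1317]
eef_rot: [180.0, 0.1, 174.1]
contact_force: [0.4, 0.5, -1.3]
gripper_width: 0.024
```

```bash
python3 - <<'E'
from h import *
from plant import r
s=r.get_state();go(s,[.5778,-.135,.087],[180,0,174.0])
E
```

```text
t 9.6 tcp [ 0.5781 -0.1347  0.1317] [1.7997e+02 1.0000e-01 1.7412e+02] F [ 0.4  0.5 -1.3] w 0.024
shift mm [ 0.3 -0.4 44.7] turn [0.0005 0.0017 0.002 ] norm 44.7
```

>>> step_arm(
  deltas=[
    [0,0.0015,0,0.3,-0.3,4,-1],
    [0,0,0,0,0,5,-1],
    [0,0,0,0,0,5,-1],
    [0,0,0,0,0,5,-1],
    [0,0,0,0,0,0,-1],
  ],
)

```text
time_s: 10.1
tcp_pos: [0.5774, -0.135, 0.1105]
eef_rot: [180.0, -0.0, 174.1]
contact_force: [-0.2, -0.8, -1.4]
gripper_width: 0.0242
```

```bash
python3 - <<'E'
from h import *
from plant import r
s=r.get_state();go(s,[.5778,-.135,.087],[180,0,174.0])
E
```

```text
t 10.1 tcp [ 0.5774 -0.135   0.1105] [ 1.7997e+02 -4.0000e-02  1.7410e+02] F [-0.2 -0.8 -1.4] w 0.0242
shift mm [-0.4  0.  23.5] turn [ 0.0005 -0.0007  0.0018] norm 23.5
```

>>> step_arm(
  deltas=[
    [0,0,0,-0.3,0,4,-1],
    [0,0,0,0,0,5,-1],
    [0,0,0,0,0,5,-1],
    [0,0,0,0,0,3,-1],
    [0,0,0,0,0,2,-1],
    [0,0,0,0,0,0,-1],
  ],
)

```text
time_s: 10.7
tcp_pos: [0.5777, -0.1351, 0.0895]
eef_rot: [180.0, -0.1, 174.1]
contact_force: [0.8, 0.7, -0.6]
gripper_width: 0.024
```

```bash
python3 - <<'E'
from h import *
from plant import r
s=r.get_state();go(s,[.5778,-.135,.087],[180,0,174.0])
E
```

```text
t 10.7 tcp [ 0.5777 -0.1351  0.0895] [ 1.7998e+02 -6.0000e-02  1.7411e+02] F [ 0.8  0.7 -0.6] w 0.024
shift mm [-0.1  0.1  2.5] turn [ 0.0003 -0.0011  0.0018] norm 2.5
```

>>> step_arm(
  deltas=[
    [0,0,0,0,0,1.5,-1],
    [0,0,0,0,0,1.5,-1],
    [0,0,0,0,0,1,-1],
    [0,0,0,0,0,1,-1],
  ],
)

```text
time_s: 11.1
tcp_pos: [0.578, -0.1352, 0.0872]
eef_rot: [-180.0, 0.0, 174.2]
contact_force: [-3.1, 2.5, 7.7]
gripper_width: 0.0239
```

Contact force is 7.7 N at a TCP height of 0.0872, the depth expected at the bore bottom. I'll release.

>>> step_arm(
  deltas=[
    [0,0,0,0,0,0,1],
    [0,0,0,0,0,0,1],
    [0,0,0,0,0,0,1],
    [0,0,0,0,0,0,1],
    [0,0,0,0,0,0,1],
    [0,0,0,0,0,0,1],
  ],
)

```text
time_s: 11.7
tcp_pos: [0.5789, -0.1352, 0.088]
eef_rot: [-180.0, 0.1, 174.2]
contact_force: [-0.4, 0.3, 0.2]
gripper_width: 0.0664
```

>>> step_arm(
  deltas=[
    [0,0,0,0,0,-8,1],
    [0,0,0,0,0,-10,1],
    [0,0,0,0,0,-20,1],
    [0,0,0,0,0,-30,1],
    [0,0,0,0,0,-30,1],
    [0,0,0,0,0,-30,1],
    [0,0,0,0,20,-20,1],
    [0,0,0,0,20,-10,1],
    [0,0,0,0,0,0,1],
    [0,0,0,0,0,0,1],
  ],
)

```text
time_s: 12.7
tcp_pos: [0.5825, -0.0951, 0.2607]
eef_rot: [180.0, 0.4, 174.1]
contact_force: [-0.6, -0.0, -0.0]
gripper_width: 0.088
```

```bash
python3 shot.py w5
```

```text
12.75 [ 0.5826 -0.0953  0.2607] [179.99   0.44 174.13] [  9.7  11.2  -7.8   0.1 -70.6 -15.6]
```

View pics/w5.png

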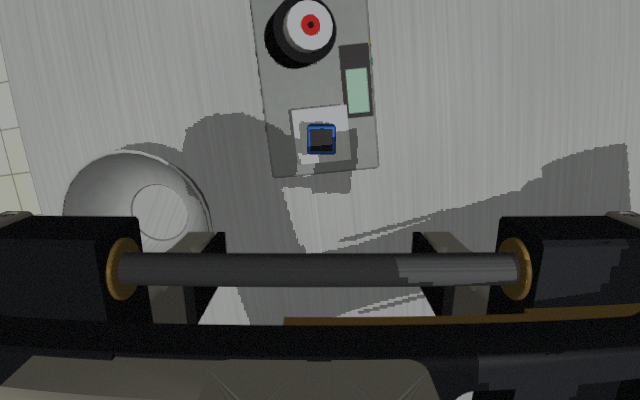

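The sensor stands upright in the bore at (320,139). Next I'll go to the probe.

>>> step_arm(
  deltas=[
    [0,0,-0.145,0,0,0,1],
    [0,0,-0.145,0,0,0,1],
    [0,0,-0.145,0,0,0,1],
    [0,0,-0.145,0,0,0,1],
    [0,0,-0.145,0,0,0,1],
    [0,0,-0.145,0,0,0,1],
    [0,0,-0.145,0,0,0,1],
    [0,0,-0.145,0,0,0,1],
    [0,0,0,0,0,0,1],
    [0,0,0,0,0,0,1],
  ],
)

```text
time_s: 13.75
tcp_pos: [0.5776, -0.1018, 0.2538]
eef_rot: [179.7, -0.3, -117.5]
contact_force: [-0.7, 0.3, -0.4]
gripper_width: 0.0877
```

```bash
python3 - <<'E'
from h import *
from plant import r
s=r.get_state();go(s,[.480,.2767,.27],[180,0,-117.0]);print(np.round(s['joints'],1))
E
```

```text
t 13.75 tcp [ 0.5776 -0.1018  0.2538] [ 179.74   -0.27 -117.51] F [-0.7  0.3 -0.4] w 0.0877
shift mm [-290.5  261.5  -16.4] turn [ 0.0046 -0.0047 -0.0089] norm 391.2
[  9.1  11.5  -8.2   0.1 -70.6  53.3]
```

>>> step_arm(
  deltas=[
    [0,0,0,-15,13,-4,1],
    [0,0,0,-30,27,-4,1],
    [0,0,0,-30,27,-4,1],
    [0,0,0,-30,27,-4,1],
    [0,0,0,-30,27,0,1],
    [0,0,0,-30,27,0,1],
    [0,0,0,-30,27,0,1],
    [0,0,0,-30,27,0,1],
    [0,0,0,-30,27,0,1],
    [0,0,0,-20,23,0,1],
  ],
)

```text
time_s: 14.75
tcp_pos: [0.486, 0.2676, 0.2676]
eef_rot: [179.6, -0.5, -120.5]
contact_force: [1.3, 0.2, -0.7]
gripper_width: 0.0877
```

```bash
python3 - <<'E'
from h import *
from plant import r
s=r.get_state();go(s,[.475,.2767,.27],[180,0,-117.0])
E
```

```text
t 14.75 tcp [0.486  0.2676 0.2676] [ 179.6    -0.49 -120.53] F [ 1.3  0.2 -0.7] w 0.0877
shift mm [-2.2 14.1 -2.4] turn [ 0.0073 -0.0083 -0.0617] norm 14.5
```

>>> step_arm(
  deltas=[
    [0.007,-0.008,-0.06,0,14,0,1],
    [0,0,0,0,0,0,1],
    [0,0,0,0,0,0,1],
  ],
)

```text
time_s: 15.05
tcp_pos: [0.4723, 0.2783, 0.2665]
eef_rot: [180.0, -0.1, -117.4]
contact_force: [-0.1, -0.0, 1.0]
gripper_width: 0.0875
```

```bash
python3 shot.py w6; python3 - <<'E'
import cv2
a=cv2.imread('pics/w6.png');cv2.imwrite('pics/w6c.png',cv2.resize(a[100:250,240:400],None,fx=4,fy=4,interpolation=cv2.INTER_CUBIC))
E
```

```text
15.1 [0.4725 0.2781 0.2666] [ 1.7996e+02 -1.0000e-01 -1.1740e+02] [ 50.9   7.3 -11.7  -0.  -71.1  11.7]
```

View pics/w6.png

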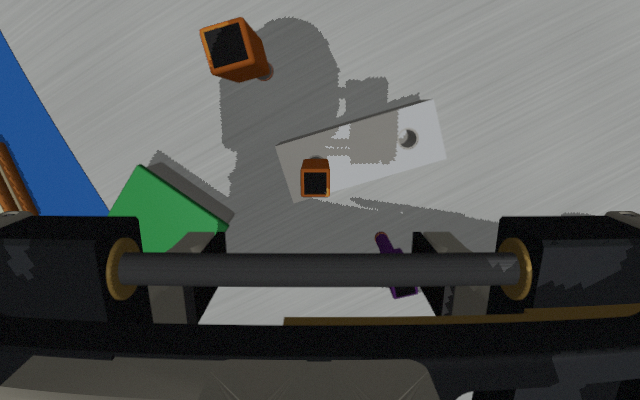

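View pics/w6c.png

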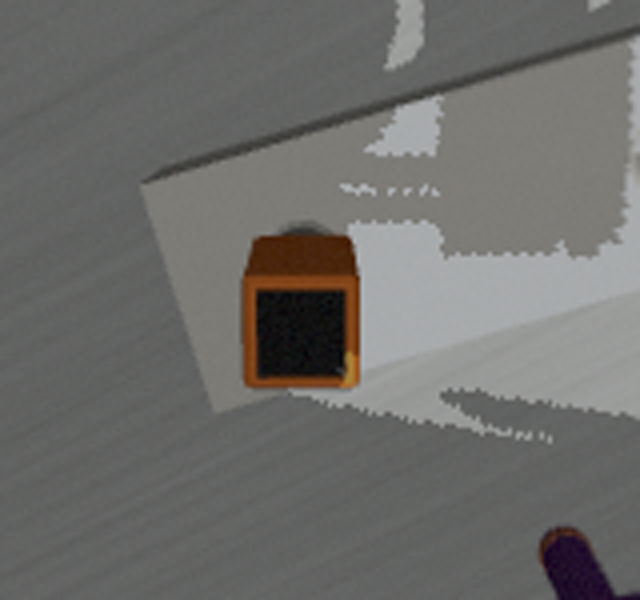

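The smaller orange probe is at (315,180) in the rack, square to the jaws. The big orange decoy is at (225,45).

```bash
python3 - <<'E'
from h import *;import pickle
from plant import r
i=pickle.load(open('pics/w6.pkl','rb'))
p=onz(i,np.array([(244,277),(358,277),(359,387),(244,387)])/4+[240,100],.14)
print(np.round(p.mean(0),4),[round(np.linalg.norm(p[k]-p[k-1]),4) for k in range(4)],[round(np.degrees(np.arctan2(*(p[k]-p[k-1])[1::-1]))%90,1) for k in range(4)])
s=r.get_state();c=p.mean(0);go(s,[c[0],c[1],.101],[180,0,-117])
E
```

```text
[0.4799 0.2772 0.14  ] [np.float64(0.0227), np.float64(0.0228), np.float64(0.0227), np.float64(0.0235)] [np.float64(61.9), np.float64(62.5), np.float64(63.5), np.float64(62.5)]
t 15.1 tcp [0.4725 0.2781 0.2666] [ 1.7996e+02 -1.0000e-01 -1.1740e+02] F [0.4 0.3 0.3] w 0.0877
shift mm [ -2.9  -7.2 165.6] turn [ 0.0008 -0.0017 -0.0069] norm 165.7
```

>>> step_arm(
  deltas=[
    [0,0,0,-3,-7,10,1],
    [0,0,0,0,0,25,1],
    [0,0,0,0,0,25,1],
    [0,0,0,0,0,20,1],
    [0,0,0,0,0,10,1],
    [0,0,0,0,0,0,1],
    [0,0,0,0,0,0,1],
  ],
)

```text
time_s: 15.8
tcp_pos: [0.4857, 0.2724, 0.1712]
eef_rot: [180.0, -0.1, -118.3]
contact_force: [-0.8, 0.3, -0.3]
gripper_width: 0.0876
```

```bash
python3 - <<'E'
from h import *
from plant import r
s=r.get_state();go(s,[.4799,.277,.101],[180,0,-117.3])
E
```

```text
t 15.8 tcp [0.4857 0.2724 0.1712] [ 1.7999e+02 -1.3000e-01 -1.1831e+02] F [-0.8  0.3 -0.3] w 0.0876
shift mm [-1.5  7.3 70.2] turn [ 0.0003 -0.0022 -0.0177] norm 70.6
```

>>> step_arm(
  deltas=[
    [0,-0.002,-0.017,-1.5,7.3,0,1],
    [0,0,0,0,0,8,1],
    [0,0,0,0,0,10,1],
    [0,0,0,0,0,10,1],
    [0,0,0,0,0,0,1],
  ],
)

```text
time_s: 16.3
tcp_pos: [0.4807, 0.2788, 0.1436]
eef_rot: [-179.9, 0.3, -117.3]
contact_force: [-1.4, 0.4, -1.0]
gripper_width: 0.0876
```

```bash
python3 - <<'E'
from h import *
from plant import r
s=r.get_state();go(s,[.4799,.277,.101],[180,0,-117.3])
E
```

```text
t 16.3 tcp [0.4807 0.2788 0.1436] [-179.94    0.28 -117.25] F [-1.4  0.4 -1. ] w 0.0876
shift mm [ 2.1 -0.1 42.6] turn [-0.0011  0.0049  0.0008] norm 42.6
```

>>> step_arm(
  deltas=[
    [-0.001,0.005,0,2,0,6,1],
    [0,0,0,0,0,10,1],
    [0,0,0,0,0,10,1],
    [0,0,0,0,0,10,1],
    [0,0,0,0,0,6,1],
    [0,0,0,0,0,0,1],
  ],
)

```text
time_s: 16.9
tcp_pos: [0.4795, 0.2765, 0.097]
eef_rot: [180.0, -0.1, -117.3]
contact_force: [-0.4, 0.1, -0.2]
gripper_width: 0.0878
```

```bash
python3 - <<'E'
from h import *
from plant import r
s=r.get_state();go(s,[.4799,.277,.101],[180,0,-117.3])
E
```

```text
t 16.9 tcp [0.4795 0.2765 0.097 ] [ 1.7999e+02 -1.2000e-01 -1.1726e+02] F [-0.4  0.1 -0.2] w 0.0878
shift mm [-0.7 -0.2 -4. ] turn [ 0.0002 -0.0021  0.0008] norm 4.0
```

>>> step_arm(
  deltas=[
    [0,-0.002,0,-0.6,0,-2,-1],
    [0,0,0,0,0,0,-1],
    [0,0,0,0,0,0,-1],
    [0,0,0,0,0,0,-1],
    [0,0,0,0,0,0,-1],
    [0,0,0,0,0,0,-1],
    [0,0,0,0,0,0,-1],
    [0,0,0,0,0,0,-1],
    [0,0,0,0,0,0,-1],
    [0,0,0,0,0,0,-1],
  ],
  squeeze=40,
)

```text
time_s: 17.9
tcp_pos: [0.4806, 0.2778, 0.1007]
eef_rot: [-180.0, 0.2, -117.2]
contact_force: [0.2, 0.1, -0.0]
gripper_width: 0.0239
```

```bash
python3 - <<'E'
from h import *
from plant import r
s=r.get_state();go(s,[.4799,.277,.24],[180,0,-117.3])
E
```

```text
t 17.9 tcp [0.4806 0.2778 0.1007] [-1.7996e+02  1.5000e-01 -1.1724e+02] F [ 0.2  0.1 -0. ] w 0.0239
shift mm [   0.6    0.2 -139.3] turn [-0.0007  0.0027  0.001 ] norm 139.3
```

>>> step_arm(
  deltas=[
    [0,0,0,0.3,0,-6,-1],
    [0,0,0,0,0,-8,-1],
    [0,0,0,0,0,-10,-1],
    [0,0,0,0,0,-10,-1],
    [0,0,0,0,0,-15,-1],
    [0,0,0,0,0,-20,-1],
    [0,0,0,0,0,-25,-1],
    [0,0,0,0,0,-25,-1],
    [0,0,0,0,0,-25,-1],
    [0,0,0,0,0,-15,-1],
  ],
)

```text
time_s: 18.9
tcp_pos: [0.479, 0.2759, 0.2707]
eef_rot: [-180.0, 0.1, -117.3]
contact_force: [0.0, 0.0, -1.3]
gripper_width: 0.0238
```

```bash
python3 - <<'E'
from h import *
from plant import r
s=r.get_state();go(s,[.50,-.10,.28],[180,0,-117.3])
E
```

```text
t 18.9 tcp [0.479  0.2759 0.2707] [-1.7999e+02  1.0000e-01 -1.1726e+02] F [ 0.   0.  -1.3] w 0.0238
shift mm [ 324.5 -190.8   -9.8] turn [-0.0002  0.0017  0.0007] norm 376.6
```

>>> step_arm(
  deltas=[
    [0,0,0,18,-10,-3,-1],
    [0,0,0,35,-20,-3,-1],
    [0,0,0,35,-20,0,-1],
    [0,0,0,35,-20,0,-1],
    [0,0,0,35,-20,0,-1],
    [0,0,0,35,-20,0,-1],
    [0,0,0,35,-20,0,-1],
    [0,0,0,35,-20,0,-1],
    [0,0,0,35,-20,0,-1],
    [0,0,0,35,-20,0,-1],
  ],
)

```text
time_s: 19.9
tcp_pos: [0.492, -0.1216, 0.2831]
eef_rot: [-179.7, 0.7, -116.8]
contact_force: [1.3, 0.7, -0.9]
gripper_width: 0.024
```

```bash
python3 - <<'E'
from h import *
from plant import r
s=r.get_state();go(s,[.50,-.235,.28],[180,0,-90])
E
```

```text
t 19.9 tcp [ 0.492  -0.1216  0.2831] [-179.72    0.67 -116.82] F [ 1.3  0.7 -0.9] w 0.024
shift mm [ 97.6 -58.3   2.2] turn [-0.0076  0.0103 -0.468 ] norm 113.8
```

>>> step_arm(
  deltas=[
    [0,0,0,33,-19,0,-1],
    [0,0,0,33,-19,0,-1],
    [0,0,0,25,-16,0,-1],
    [0,0,-0.12,0,0,0,-1],
    [0,0,-0.12,0,0,0,-1],
    [0,0,-0.12,0,0,0,-1],
    [0,0,-0.11,0,0,0,-1],
    [0,0,0,0,0,0,-1],
  ],
)

```text
time_s: 20.7
tcp_pos: [0.4903, -0.241, 0.2839]
eef_rot: [-179.5, 0.5, -89.5]
contact_force: [-0.1, -0.4, -1.0]
gripper_width: 0.0237
```

```bash
cat > tgt.py <<'E'
from h import *
from plant import r
import sys
SP=np.array([.578,-.235,.075]);n=np.array([-np.sin(np.radians(20)),0,np.cos(np.radians(20))])
RT=Ro.from_euler('y',-20,degrees=True)*Ro.from_euler('xyz',[180,0,-90],degrees=True)
def gap(g,L=.0907,sp=SP): 
    s=r.get_state();go(s,sp+n*(L+g),RT.as_euler('xyz',degrees=True))
    f=s['tcp_pos']+L*tcpR(s).apply([0,0,1]);print('foot-spot: along n',round(1000*(f-sp)@n,1),'lateral',np.round(1000*((f-sp)-n*((f-sp)@n)),1),'F.n',round(s['contact_force']@n,2),'q',np.round(s['joints'],1))
if __name__=='__main__': gap(float(sys.argv[1]))
E
python3 tgt.py 0.08
```

```text
t 20.7 tcp [ 0.4903 -0.241   0.2839] [-179.55    0.5   -89.5 ] F [-0.1 -0.4 -1. ] w 0.0237
shift mm [ -5.4 -29.   48.8] turn [0.3412 0.0102 0.0071] norm 57.0
foot-spot: along n 140.8 lateral [-38.9  -5.2 -14.1] F.n -0.93 q [ -6.    6.4 -10.3  -0.6 -72.9  96.7]
```

>>> step_arm(
  deltas=[
    [0.114,0.004,0.003,-2,0,0,-1],
    [0.114,0.003,0.002,-2,0,0,-1],
    [0.113,0.003,0.002,-1,0,0,-1],
    [0,0,0,0,0,0,-1],
    [0,0,0,0,0,0,-1],
  ],
)

```text
time_s: 21.2
tcp_pos: [0.4876, -0.2367, 0.2835]
eef_rot: [-159.5, 0.2, -91.0]
contact_force: [0.6, -0.2, -1.0]
gripper_width: 0.0234
```

```bash
python3 tgt.py 0.08
```

```text
t 21.2 tcp [ 0.4876 -0.2367  0.2835] [-159.48    0.24  -90.95] F [ 0.6 -0.2 -1. ] w 0.0234
shift mm [ -2.  -13.1  56.3] turn [-0.0092 -0.0018 -0.0171] norm 57.8
foot-spot: along n 136.2 lateral [-12.   -1.9  -4.4] F.n -1.12 q [ -6.9  -5.2 -24.2  -3.  -50.6  97.4]
```

>>> step_arm(
  deltas=[
    [-0.009,-0.002,-0.017,-1,-6,10,-1],
    [0,0,0,-1,-7,18,-1],
    [0,0,0,0,0,18,-1],
    [0,0,0,0,0,10,-1],
    [0,0,0,0,0,0,-1],
    [0,0,0,0,0,0,-1],
  ],
)

```text
time_s: 21.8
tcp_pos: [0.524, -0.2353, 0.2331]
eef_rot: [-160.4, 0.0, -90.1]
contact_force: [-0.8, -0.4, -1.2]
gripper_width: 0.0236
```

```bash
python3 tgt.py 0.05; python3 shot.py w7
```

```text
t 21.8 tcp [ 0.524  -0.2353  0.2331] [-1.6043e+02  2.0000e-02 -9.0070e+01] F [-0.8 -0.4 -1.2] w 0.0236
shift mm [-0.2  3.2 26.3] turn [ 0.0075 -0.0001 -0.0012] norm 26.5
foot-spot: along n 76.3 lateral [ 2.5 -0.3  0.9] F.n -0.8 q [ -6.1   0.7 -25.2  -2.9 -44.7  97.8]
21.85 [ 0.524  -0.2352  0.2331] [-1.6041e+02  3.0000e-02 -9.0080e+01] [ -6.1   0.7 -25.2  -2.9 -44.7  97.8]
```

View pics/w7.png

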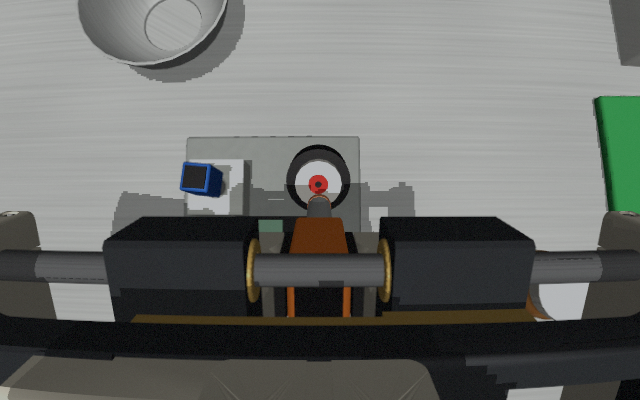

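The spot is at (318,184) and the foot tip at (318,198), lined up in column. I'll check the offset numerically.

```bash
python3 - <<'E'
from h import *;import pickle
a=cv2.imread('pics/w7.png');i=pickle.load(open('pics/w7.pkl','rb'));j=pickle.load(open('pics/w4.pkl','rb'))
cv2.imwrite('pics/w7c.png',cv2.resize(a[140:230,270:370],None,fx=6,fy=6,interpolation=cv2.INTER_CUBIC))
H=cv2.cvtColor(a,cv2.COLOR_BGR2HSV)
V=H[150:195,295:340]; m=((V[:,:,2]<70)).astype(np.uint8)*255
m2=np.zeros_like(m);m2[25:43,15:32]=m[25:43,15:32]
c=[x for x in cv2.findContours(m2,0,1)[0]];print([(cv2.boundingRect(x),cv2.contourArea(x)) for x in c])
print('tri w4 (dot 304.1,47.3) + w7 (318.3,184)',tri([(j,(304.1,47.3)),(i,(318.3,184))]))
E
```

```text
[((20, 32, 6, 5), 17.0)]
tri w4 (dot 304.1,47.3) + w7 (318.3,184) [ 0.57828441 -0.23543999  0.07355799]
```

View pics/w7c.png

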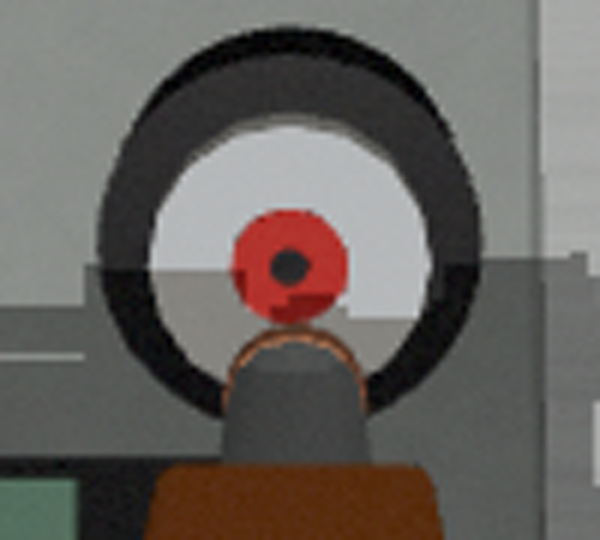

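```bash
python3 - <<'E'
from h import *;import pickle
i=pickle.load(open('pics/w7.pkl','rb'))
tcp=np.array([.524,-.2352,.2331]);R=Ro.from_euler('xyz',[-160.41,.03,-90.08],degrees=True).as_matrix()
for u in ((297,326),(224,400),(370,400)):
    c,d=ray(i,[(270+u[0]/6,140+u[1]/6)]);c=R.T@(c-tcp);d=R.T@d[0];print(1000*(c+d*(.0907-c[2])/d[2]))
for L in (.0907+.0763,): 
    c,d=ray(i,[(318.3,184.5)]);c=R.T@(c-tcp);d=R.T@d[0];print('spot tool',1000*(c+d*(L-c[2])/d[2]))
print(R.T@(np.array([.578,-.2353,.0745])-tcp)*1000)
E
```

```text
[ 1.15841717 -6.52648234 90.7       ]
[-7.57429788  2.57123299 90.7       ]
[ 9.89617776  2.58365862 90.7       ]
spot tool [  0.32455144   2.39038685 167.        ]
[1.07644462e-01 2.30218434e+00 1.67525098e+02]
```

```bash
sed -i 's/SP=np.array(.*\]);n/SP=np.array([.5784,-.2344,.0747]);n/' tgt.py; python3 tgt.py 0.02
```

```text
t 21.85 tcp [ 0.524  -0.2352  0.2331] [-1.6041e+02  3.0000e-02 -9.0080e+01] F [ 0.8 -0.1 -1.1] w 0.0241
shift mm [-0.8  2.6 56.8] turn [ 0.0072  0.     -0.0014] norm 56.9
foot-spot: along n 76.8 lateral [ 2.2 -0.8  0.8] F.n -1.36 q [ -6.1   0.7 -25.2  -2.9 -44.7  97.8]
```

>>> step_arm(
  deltas=[
    [0.007,0,-0.001,-0.8,2.6,0,-1],
    [0,0,0,0,0,10,-1],
    [0,0,0,0,0,15,-1],
    [0,0,0,0,0,15,-1],
    [0,0,0,0,0,10,-1],
    [0,0,0,0,0,0,-1],
  ],
)

```text
time_s: 22.45
tcp_pos: [0.5399, -0.2347, 0.1859]
eef_rot: [-159.6, -0.0, -90.0]
contact_force: [-0.7, 0.2, -2.2]
gripper_width: 0.024
```

```bash
python3 tgt.py 0.005
```

```text
t 22.45 tcp [ 0.5399 -0.2347  0.1859] [-1.5963e+02 -4.0000e-02 -9.0040e+01] F [-0.7  0.2 -2.2] w 0.024
shift mm [-0.3  2.  22. ] turn [-0.0064 -0.0009 -0.0004] norm 22.0
foot-spot: along n 27.0 lateral [ 2.3 -0.4  0.8] F.n -1.78 q [ -5.9   4.3 -28.2  -3.3 -37.3  98.1]
```

>>> step_arm(
  deltas=[
    [-0.006,0,0,-0.3,2,3,-1],
    [0,0,0,0,0,6,-1],
    [0,0,0,0,0,6,-1],
    [0,0,0,0,0,3,-1],
    [0,0,0,0,0,0,-1],
    [0,0,0,0,0,0,-1],
  ],
)

```text
time_s: 23.05
tcp_pos: [0.5451, -0.2346, 0.1685]
eef_rot: [-159.9, -0.1, -90.0]
contact_force: [1.1, -0.2, -0.2]
gripper_width: 0.0239
```

```bash
python3 tgt.py 0.0; python3 shot.py w8;python3 - <<'E'
import cv2
a=cv2.imread('pics/w8.png');cv2.imwrite('pics/w8c.png',cv2.resize(a[140:240,260:380],None,fx=6,fy=6,interpolation=cv2.INTER_CUBIC))
E
```

```text
t 23.05 tcp [ 0.5451 -0.2346  0.1685] [-1.5988e+02 -8.0000e-02 -9.0030e+01] F [ 1.1 -0.2 -0.2] w 0.0239
shift mm [-0.3  0.8  8.8] turn [-0.002  -0.0015 -0.0001] norm 8.8
foot-spot: along n 8.8 lateral [ 0.9 -0.4  0.3] F.n -0.53 q [ -5.7   5.9 -28.9  -3.3 -35.2  98.1]
23.1 [ 0.5451 -0.2347  0.1685] [-1.5988e+02 -8.0000e-02 -9.0040e+01] [ -5.7   5.9 -28.9  -3.3 -35.2  98.1]
```

View pics/w8c.png

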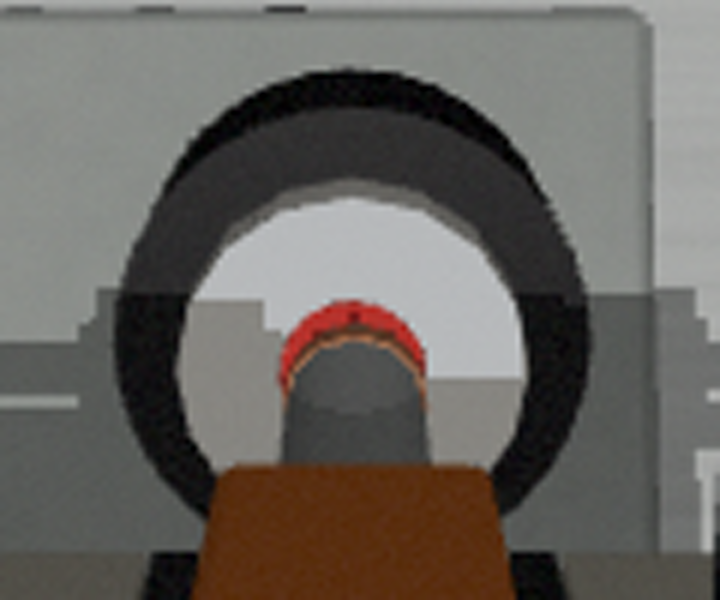

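>>> step_arm(
  deltas=[
    [-0.002,-0.001,0,-0.2,0.8,2,-1],
    [0,0,0,0,0,2,-1],
    [0,0,0,0,0,2,-1],
    [0,0,0,0,0,2,-1],
    [0,0,0,0,0,0,-1],
    [0,0,0,0,0,0,-1],
  ],
)

```text
time_s: 23.7
tcp_pos: [0.5475, -0.2345, 0.1606]
eef_rot: [-159.9, -0.0, -90.0]
contact_force: [0.0, 1.2, 0.6]
gripper_width: 0.0239
```

```bash
python3 tgt.py -0.006
```

```text
t 23.7 tcp [ 0.5475 -0.2345  0.1606] [-1.5995e+02 -3.0000e-02 -9.0020e+01] F [0.  1.2 0.6] w 0.0239
shift mm [-0.1  0.3  6.6] turn [-0.0009 -0.0005 -0.0001] norm 6.6
foot-spot: along n 0.6 lateral [ 0.4 -0.2  0.1] F.n 0.57 q [ -5.7   6.7 -29.1  -3.4 -34.3  98.2]
```

>>> step_arm(
  deltas=[
    [0,0,0,0,0.2,1,-1],
    [0,0,0,0,0,1,-1],
    [0,0,0,0,0,1,-1],
    [0,0,0,0,0,0,-1],
    [0,0,0,0,0,0,-1],
  ],
)

```text
time_s: 24.2
tcp_pos: [0.5484, -0.2346, 0.1583]
eef_rot: [-159.9, -0.0, -90.0]
contact_force: [-1.2, 1.0, 1.5]
gripper_width: 0.0238
```

```bash
python3 tgt.py -0.006; python3 -c "
from tgt import *
v=[]
for k in range(8): r.capture('scene'); v.append(r.get_state()['contact_force']@n)
print(np.round(v,1),np.mean(v))"; python3 tgt.py -.006
```

```text
t 24.2 tcp [ 0.5484 -0.2346  0.1583] [-1.5991e+02 -4.0000e-02 -9.0010e+01] F [-1.2  1.   1.5] w 0.0238
shift mm [-0.2  0.4  4.1] turn [-0.0015 -0.0007  0.0001] norm 4.1
foot-spot: along n -1.9 lateral [ 0.5 -0.2  0.2] F.n 1.84 q [ -5.7   6.9 -29.2  -3.4 -33.9  98.2]
[1.2 1.9 1.7 2.  1.9 2.2 1.2 2. ] 1.768078119741285
t 24.6 tcp [ 0.5484 -0.2345  0.1582] [-1.5992e+02 -4.0000e-02 -9.0000e+01] F [-0.8  0.5  1.8] w 0.0239
shift mm [-0.1  0.4  4. ] turn [-0.0014 -0.0006  0.0002] norm 4.0
foot-spot: along n -2.0 lateral [ 0.5 -0.2  0.2] F.n 1.97 q [ -5.7   6.9 -29.3  -3.4 -33.9  98.2]
```

>>> step_arm(
  deltas=[
    [-0.001,0,0,-0.1,0.4,1,-1],
    [0,0,0,0,0,1,-1],
    [0,0,0,0,0,1,-1],
    [0,0,0,0,0,1,-1],
    [0,0,0,0,0,0,-1],
    [0,0,0,0,0,0,-1],
  ],
)

```text
time_s: 25.2
tcp_pos: [0.5497, -0.2346, 0.1547]
eef_rot: [-159.9, -0.1, -90.0]
contact_force: [-3.5, 1.4, 4.1]
gripper_width: 0.0238
```

```bash
python3 -c "
from tgt import *
v=[]
for k in range(8): r.capture('scene'); v.append(r.get_state()['contact_force']@n)
print(np.round(v,1),np.mean(v))"; python3 tgt.py -.006
```

```text
[5.7 5.2 4.8 4.9 5.2 4.9 5.7 4.5] 5.114837040560583
t 25.6 tcp [ 0.5497 -0.2346  0.1547] [-1.5993e+02 -6.0000e-02 -9.0000e+01] F [-2.7  0.9  3.8] w 0.0236
shift mm [-0.2  0.4  0.2] turn [-0.0013 -0.0009  0.0004] norm 0.5
foot-spot: along n -5.8 lateral [ 0.5 -0.2  0.2] F.n 4.49 q [ -5.7   7.3 -29.4  -3.4 -33.4  98.2]
```

Force and geometry agree at about 6 mm pressed in. One last look before handing in.

```bash
python3 shot.py w9;python3 - <<'E'
from plant import r
import cv2
a=cv2.imread('pics/w9.png');x=cv2.resize(a[130:240,170:390],None,fx=3.6,fy=3.6,interpolation=cv2.INTER_CUBIC)
cv2.imwrite('pics/w9c.png',x)
b=r.capture('scene')[:,:,::-1];cv2.imwrite('pics/s9c.png',cv2.resize(b[100:260,190:350],None,fx=3.6,fy=3.6,interpolation=cv2.INTER_CUBIC))
E
```

```text
25.65 [ 0.5497 -0.2346  0.1546] [-1.5993e+02 -6.0000e-02 -8.9990e+01] [ -5.7   7.3 -29.4  -3.4 -33.4  98.2]
```

View pics/w9c.png

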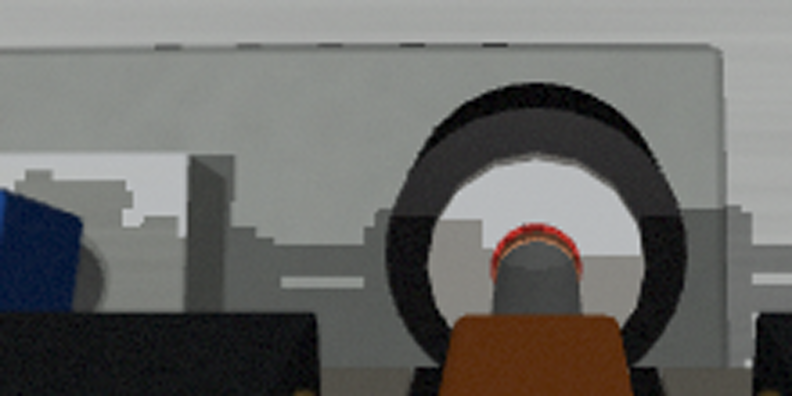

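View pics/s9c.png

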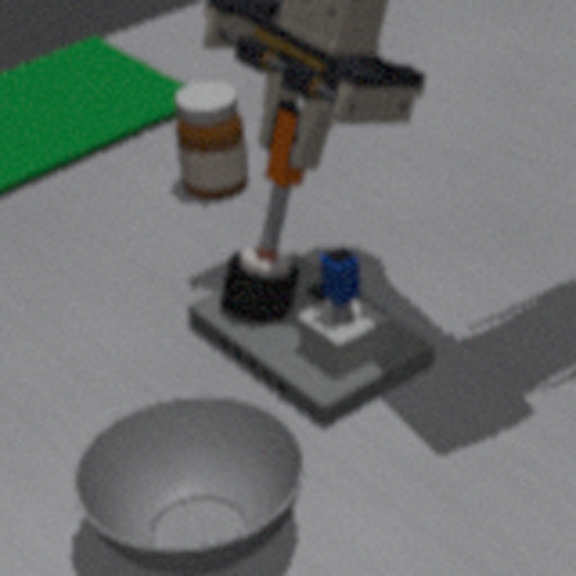

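The foot sits on the red spot with the red ring even around it. The pad is partly sunk, its gap to the rim less than half what it was. The sensor stands let go in the bore. I'm handing in.

```bash
python3 - <<'E'
from plant import r
print(r.close_job()); s=r.get_state();print(s['time_s'],s['tcp_pos'],s['contact_force'],s['gripper_width'])
E
```

```text
the job is handed in; nothing more can be done
None
the job is handed in; nothing more can be done
```

I seated the blue sensor in the bore and let go of it. I then took the smaller orange probe from the rack and handed in at about 26 s, still holding it pressed on the pad's marked spot. No verdict was reported, and I could read no state after handing in.

- **Sensor:** I felt 7.7 N of bottom contact at the depth expected for fully home. After release, the pictures show it standing upright in the bore.
- **Probe position:** by calculation the foot was within about 1 mm of the spot, and the hand was within 0.1° of the pad normal. In the last picture the red ring shows evenly around the visible side of the foot. An earlier picture suggested the probe might lean up to about 0.7° in the grip, still well inside the limit.
- **Pad depth:** geometry put the pad about 5.8 mm in. The push was about 6.2 N including the probe's weight, which gives about 6.3 mm, so the two agree to about half a millimetre.
- **Bystanders:** the path kept clear of the bowl, tub and jar, and the bowl and jar look undisturbed in the last picture. I did not measure their positions again.

No check failed.

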